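Secure the test box and hold the dead-man lever in the green

ROBOT

A 6-joint arm with a two-finger parallel gripper is mounted at the origin on a cart in front of the work surface, level with it; the furniture and walls round the work are solid. World frame = base frame: x ahead of the robot, y to its left, z up, the work surface at z = 0. Lengths are in mm, angles in rad, forces in N, time in s.
With the tool pointing down it reaches from about 300 to 775 mm from the base axis. Payload 14.6 kg.
Tool frame: the origin (TCP) lies at the very end of the fingers, on their centre line; the grasp point (between the pads) lies manip.grip_depth behind it (manip.grip_depth is the distance from the TCP to the grasp point, in mm); x points along the fingers, z is the direction in which the jaws open and shut, and the axes are right-handed (so a half turn about x gives the same grasp; the last joint's range is limited). The gripper opens to 94 mm and grips with 3 to 60 N. Pads are 16 mm wide; open, the fingers measure 119 mm over their backs; the gripper's body (75 mm by 177 mm) begins 78 mm behind the grasp point.
Start: joints at [-1.204, 0.3, 1.521, -0, 1.321, -0.067], TCP at [231.169, -499.049, 205.446] pointing down, gripper open.
Joint ranges: [-3.03, 3.03], [-0.79, 2.21], [0.23, 2.52], [-1.04, 4.18], [0, 3.07], [-2.55, 2.55]. Speed limits (rad/s): [2.22, 2.22, 2.57, 3.14, 3.14, 3.14].

INTERFACE

Orientations are given as [roll, pitch, yaw] about the fixed x, y, z axes, in that order (R = Rz(yaw) Ry(pitch) Rx(roll)).
In Python, from cell import manip gives the robot as it stands.
- The arm moves only by the tool step_arm, never from a script. Its argument "commands" is one flat list of numbers, 7 for each row, row after row: the shift along the tool's x, y, z in m, then the turn, a rotation vector about the tool's x, y, z in degrees, then the finger opening in m, from 0 to 0.094. A call has 1 to 5 rows; each row shifts and turns the commanded pose from where the row before left it, along the tool's axes as they then stand; what a row does not reach is not made up. A row lasts 1/8 s, in which the tool goes at most 62.5 mm and 10.7 degrees, less where a joint would pass 70% of its speed; a pose out of reach is approached as far as the arm can. A call with a gripper value outside its range is refused whole. The fingers move at their own pace and stop on an object; "squeeze" is the grip in N (left out, the last holds). Time passes only in rows, so rows that do not move let the fingers close. It gives the time, the measured TCP pose, the force and the opening at its end, in the units of the state.
- manip.read_state(): the state, without advancing time (a new reading comes with each control period).
- manip.camera(name): name is "scene" or "top" or "wrist"; returns the picture (384x512x3 uint8, red, green, blue); there is no depth.
- manip.camera_model(name): a dict with "intrinsics" (3x3 intrinsics, pixels), "origin" and "orientation" of the camera in the world; the wrist camera has in their place "tool_from_camera" (4x4, takes a point from camera to tool coordinates, whose origin is the TCP and whose axes are the tool frame's). Camera axes: x right, y up, looking along -z (the intrinsics and any distortion apply to the point x, -y, -z); pixel columns grow to the right and rows downward; lengths in mm; the calibration is good to about 2 mm. A picture is of the moment at which its call begins: read the wrist's pose just before it. camera_model takes no time and is no camera call.
- manip.sign_off(): hands the job in, once; it reports no verdict.
Trained networks look in the newest picture that a camera, given by its name, has taken for a name from the list of things; names that differ only in an ending like _2 or _b are one class to them, and where a whole thing is asked for, a point or a joint stands for the part that bears it (a point fixed in the world has none). Each returns a list of dicts, best first, with "score" (0 to 1); they miss things now and then, are a little off and sometimes report something else, mostly with a low value. They report only what shows in the picture. A call takes as long as a camera call. They do not tell look-alikes from the thing itself.
- manip.find_in(thing, camera): "centre" ([row, column] in pixels, amid what is visible of it).
- manip.outline_of(thing, camera): "pixels" (384x512 bool, what is visible of it) and "centre" ([row, column] in pixels, amid what is visible of it).
The state is a dict: "clock": time; "joints": joint angles; "qd": joint speeds; "effort": joint torques, N m; "eef_pos": TCP position; "eef_rot": TCP orientation; "wrist_force": force on the tool from outside, world axes, zero at the start; "moment": the same for the moment, N m; "finger_gap": finger opening in mm.
Only numpy, scipy, OpenCV 4.12 (cv2) and the standard library are available. Lean on these libraries where they do the work, as an engineer would, in place of code of your own. Each camera call takes 0.05 s, during which the arm holds its last target. There are 200 camera calls.

TASK

Get the leak test running: push the raised clear lid of the grey test box fully down, then swing the turnbutton by its red pin across the lid as far as it goes. Only then press the red grip of the dead-man lever down until it is level (yellow pointer upright, in the green part of the scale), without running on into the red, and keep it steady there for 3 seconds; finish while still holding it down in the green, and do not let go. Leave the tools and parts lying around where they are.

Things in the scene. Friction and masses are not known exactly. Their poses are not given: they have to be found in the camera images.
- test_box: Grey open trough 150 x 200 mm, 75 mm high, fixed to the worktop on a dark foot plate; brass fitting inside. Origin: centre of its underside on the worktop. +x points away from the turnbutton (from the front towards the lid's hinge), +y is the box's left seen from the front. It stands left or right of the lever station.
- box_lid (a joint): Clear lid in an aluminium frame, hinged along the far (+x) top edge of the box; hinge axis along the box's y at x = +78 mm, z = 79 mm in the box's frame. 0 = fully shut (frame top then 85 mm above the worktop), grows as the front edge rises (rad). It starts 0.3 to 0.6 open and stays where it is left; the hinge is stiff and takes about 2 N at the front edge to push down.
- lid_pad (a point): Top centre of the yellow press pad, 20 x 36 mm, on the lid's front frame bar, right half (box y = -65 mm), 143 mm from the hinge. Moves with the lid; with the lid shut it is at x = -65 mm, z = 89 mm in the box's frame.
- turnbutton (a joint): Steel bar, 16 mm wide, top 99 mm above the worktop, turning about a vertical axis on the boss in the middle of the box's front. 0 = along the front edge, pointing to the box's +y (clear of the lid); grows clockwise seen from above; 1.57 (stop) = pointing to +x, across the lid. Starts at 0 to 0.2. Light friction (about 1 N at the pin).
- latch_pivot (a point): Point on the turnbutton's axis at the height of the bar's top (99 mm), box frame x = -98 mm, y = 0.
- latch_pin (a point): Top centre of the red upright thumb pin on the turnbutton, 12 mm diameter, standing 31 mm above the bar (top 130 mm above the worktop), 47 mm from the axis. Pinch or push it.
- lever_station: Blue base plate 170 x 90 x 12 mm, fixed to the worktop, with two cheeks that carry the dead-man lever. Origin: centre of its underside on the worktop. +x points from the lever's grip towards its hinge.
- lever_hinge (a point): Hinge axis of the lever, along the station's y, 85 mm above the worktop, x = +50 mm in the station's frame.
- dead_man_lever (a joint): Lever with a red grip pointing to the station's -x. 0 = released: the grip points 0.35 rad upwards; grows as it is pressed down (rad). 0.35 = level, yellow pointer upright, middle of the green (green 0.25 to 0.45); red from 0.53; stop at 0.65. A spring pushes it back: about 4 N at the grip when released, 8 N when level.
- lever_pad (a point): Middle of the top face of the red grip (62 mm long, 30 mm wide), 120 mm from the hinge axis and 9 mm above the lever's centre line. It is 94 mm above the worktop when the lever is level (station x = -70 mm) and about 135 mm when released (x = -60 mm).
- thread_tape: Blue and white reel of thread tape, 62 mm diameter, 19 mm high, lying in front of the lever station; leave alone. Origin under its centre.
- nipple: Brass pipe nipple, 29 x 33 x 41 mm, standing behind the lever station; leave alone. Origin under its centre.
- hex_keys: Set of hex keys in a yellow holder, 31 x 184 x 43 mm, lying in front of the test box; leave alone. Origin under its centre.
- screwdriver: Red screwdriver, 205 mm long, at the right; leave alone. Origin under its centre.
- grease_tube: Red tube with a blue cap, 63 x 189 x 42 mm, at the left; leave alone. Origin under its centre.
- spray_can: Dark blue can with a red cap, 52 mm diameter, 180 mm high, at the back; leave alone. Origin under its centre.
Things that resemble listed ones, but are neither listed nor needed, are in the scene too. What is shaped like the lever_station but orange is not meant.

How it is judged:
By the outcome, as a careful person would: the job done as asked, in the order asked, and still so for the second after the job is handed in, while the arm keeps its last pose, push and grip.
It also fails if it takes over 64 s, if anything falls off the work surface, if the arm or the gripper's body presses on something with over 40 N, if the wrist force passes 120 N, or if a joint passes its speed limit or range.

## Working session

There is one attempt and no reset: what is moved stays moved. The work goes in short steps, Python scripts to look and compute and a tool call to move; the robot and the scene stay as the last step left them, time stands still between calls to the robot, and variables do not carry over. Pictures are saved under pics/ and viewed, about 8 in all and at most 12, crops included, and the job is handed in when it is done.

Besides the shell and the picture viewer there is one more tool, called after "Emit:" in YAML: its name, and indented under it one key for each argument. step_arm: Moves the arm, as the interface text tells. Its arguments: {"type":"object","properties":{"commands":{"type":"array"},"squeeze":{"type":"number"}},"required":["commands"]}

```bash
mkdir -p pics; ls
python3 - <<'E'
from cell import manip
import cv2,numpy as np
a=manip.camera("scene");b=manip.camera("top")
cv2.imwrite("pics/s1.png",cv2.resize(a[...,::-1],(800,600)));cv2.imwrite("pics/t1.png",cv2.resize(b[...,::-1],(800,600)))
for c in("scene","top"):
    print(c,manip.camera_model(c))
    for t in["test_box","lid_pad","latch_pin","turnbutton","lever_station","lever_pad","dead_man_lever"]:
        print(t,[(np.round(d["centre"]),round(d["score"],2)) for d in manip.find_in(t,c)][:3])
print(manip.read_state(),manip.grip_depth)
E
```

```text
pics
scene {'intrinsics': array([[428.40435929,   0.        , 258.76203574],
       [  0.        , 428.40435929, 191.8990571 ],
       [  0.        ,   0.        ,   1.        ]]), 'origin': array([   83.11394741, -1142.03220836,   829.36371412]), 'orientation': array([ 1.03980729, -0.02119847, -0.43542579])}
test_box [(array([244., 260.]), 0.66)]
lid_pad [(array([223., 272.]), 0.61)]
latch_pin [(array([233., 234.]), 0.68)]
turnbutton [(array([230., 231.]), 0.54)]
lever_station [(array([211., 215.]), 0.61), (array([168., 234.]), 0.58)]
lever_pad [(array([190., 206.]), 0.71), (array([157., 224.]), 0.67)]
dead_man_lever [(array([158., 219.]), 0.69), (array([190., 209.]), 0.68)]
top {'intrinsics': array([[390.86071898,   0.        , 254.92484257],
       [  0.        , 390.86071898, 190.37859666],
       [  0.        ,   0.        ,   1.        ]]), 'origin': array([ 449.96542805,   23.6752715 , 1515.7031215 ]), 'orientation': array([ 0.11541838,  0.00388344, -1.57927893])}
test_box [(array([208., 321.]), 0.87)]
lid_pad [(array([206., 323.]), 0.58)]
latch_pin []
turnbutton [(array([233.
[... 185 characters left out ...]
., 258.]), 0.77), (array([232., 201.]), 0.19)]
{'clock': 0.8, 'joints': array([-1.20361030e+00,  2.99898807e-01,  1.52101961e+00, -3.71438848e-06,
        1.32072418e+00, -6.66345350e-02]), 'qd': array([ 0.00166037, -0.00056003,  0.00067256,  0.00049387,  0.00096444,
        0.00025467]), 'effort': array([ 7.57777743e-04, -5.31640792e+01, -3.52900529e+01,  7.10111903e-02,
        2.14900245e-02, -6.09719422e-06]), 'eef_pos': array([ 231.15764586, -499.03815507,  205.43793275]), 'eef_rot': array([-3.13629218,  1.57074626,  2.00991828]), 'wrist_force': array([-0.34166865, -0.2731577 ,  0.49390748]), 'moment': array([-0.00652153, -0.04804678, -0.04477901]), 'finger_gap': 94.24330943407816} 18.8
```

View pics/s1.png

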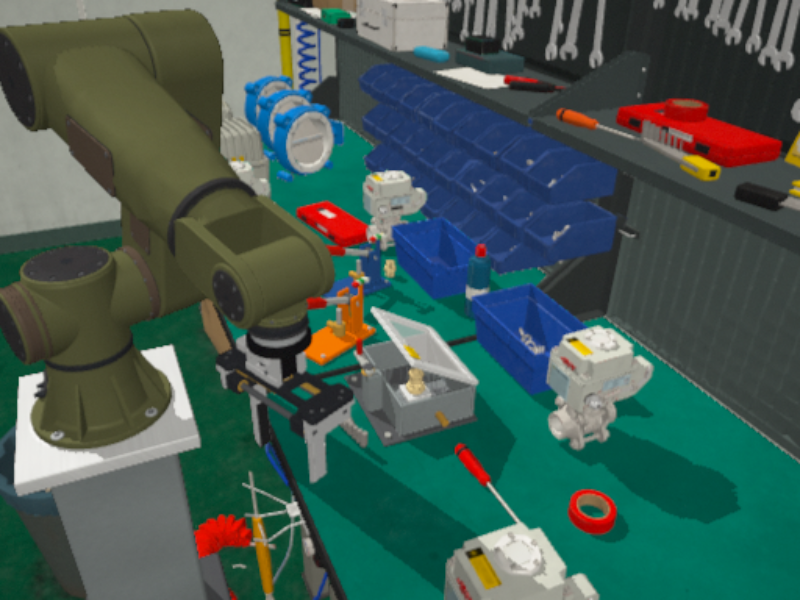

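View pics/t1.png

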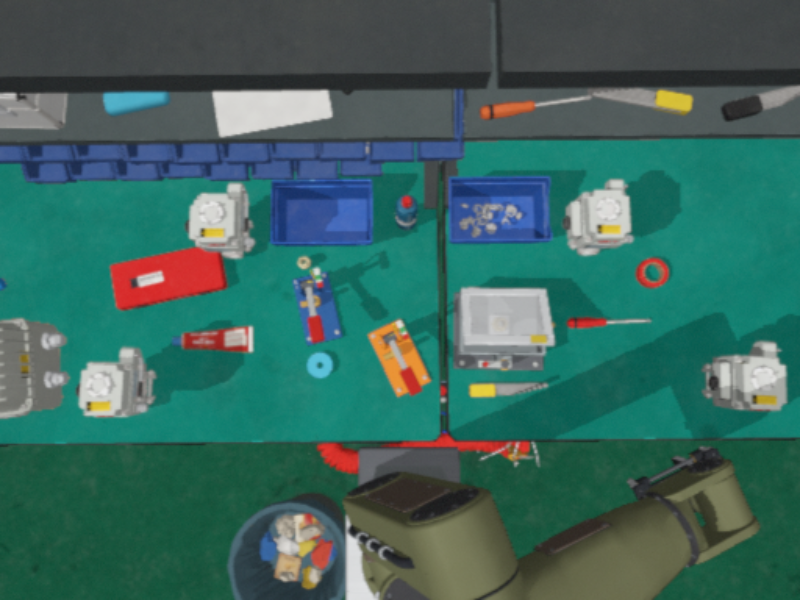

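Scene: the box is at about (505,325) in the top view, with its pad at (539,339) and pin near (487,365). The blue station is at (316,310), and the orange decoy is at (400,357). Next I'll zoom in to fit the poses.

```bash
cat > h.py <<'E'
from cell import manip
import numpy as np,cv2
from scipy.spatial.transform import Rotation as R
def cam(n,T=None):
    m=manip.camera_model(n);K=m["intrinsics"]
    if n=="wrist":
        s=T; M=np.eye(4);M[:3,:3]=R.from_euler("xyz",s["eef_rot"]).as_matrix();M[:3,3]=s["eef_pos"]
        M=M@m["tool_from_camera"];return K,M[:3,3],M[:3,:3],m.get("distortion")
    return K,np.array(m["origin"]),R.from_euler("xyz",m["orientation"]).as_matrix(),m.get("distortion")
def proj(c,P):
    K,o,r,_=c;q=(np.atleast_2d(P)-o)@r;q=q*[1,-1,-1];u=q@K.T;return u[:,:2]/u[:,2:]   # col,row
def ray(c,uv,z):
    K,o,r,_=c;d=r@(np.linalg.inv(K)@[uv[0],uv[1],1]*[1,-1,-1]);return o+d*(z-o[2])/d[2]
def frame(x,y,yaw,p):
    c,s=np.cos(yaw),np.sin(yaw);p=np.atleast_2d(p);return np.c_[x+c*p[:,0]-s*p[:,1],y+s*p[:,0]+c*p[:,1],p[:,2]]
E
python3 - <<'E'
from h import *
b=manip.camera("top")
A=b[175:245,285:365];B=b[170:230,180:230]
f=lambda i,s:cv2.resize(i[...,::-1],None,fx=s,fy=s,interpolation=cv2.INTER_CUBIC)
a=f(A,6);s=f(B,6);o=np.zeros((420,780,3),np.uint8);o[:,:480]=a;o[:360,480:780]=s
cv2.imwrite("pics/c.png",o)
E
```

```text
(no output)
```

View pics/c.png

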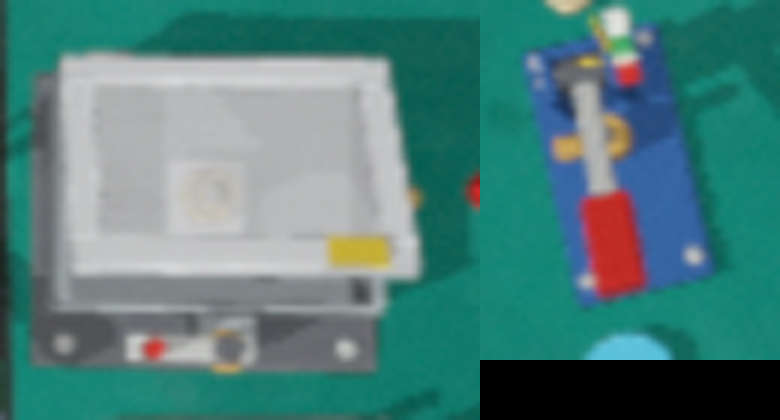

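Run:
```python
from h import *
from scipy.optimize import least_squares
c=cam("top");s=cam("scene")
w=lambda x,y,dx,z:ray(c,((x/6+dx-.4),(y/6+(175 if dx==285 else 170)-.4)),z)
pin=w(153,348,285,130);piv=w(228,347,285,99)
print("pin",pin,"piv",piv,np.linalg.norm((pin-piv)[:2]))
print("front edge",w(55,308,285,75),w(385,310,285,75),"foot",w(32,368,285,4),w(375,372,285,4))
print("station corners",[w(x-480,y,180,12).round(1) for x,y in((525,52),(655,25),(712,270),(583,305))])
g=np.array([w(x-480,y,180,z)[:2] for x,y,z in((525,52,12),(655,25,12),(712,270,12),(583,305,12))])
m=np.array([[85,45],[85,-45],[-85,-45],[-85,45]])
r=least_squares(lambda p:(frame(*p,np.c_[m,m[:,:1]*0])[:,:2]-g).ravel(),[*g.mean(0),0]);print("station",r.x,r.fun.round(1))
P=frame(*r.x,[[-60,0,135],[-70,0,94],[50,0,85]]);print(P,proj(c,P),proj(s,P))
for z in(130,135,140): print(z, ray(c,(480/1,0),z) if 0 else w(614-480,245,180,z), ray(s,(206,190),z))
# box: yaw from front edge & pivot
e=w(385,310,285,75)-w(55,308,285,75);yaw=np.arctan2(e[0],-e[1]);print("yaw box",yaw, np.arctan2((w(375,372,285,4)-w(32,368,285,4))[0],-(w(375,372,285,4)-w(32,368,285,4))[1]))
def boxpts(x,y,ya,q): 
    # lid pad with lid angle q
    px=78-143*np.cos(q)-10*np.sin(q)*0; return frame(x,y,ya,[[78-143*np.cos(q)+10*np.sin(q),-65,79+143*np.sin(q)+10*np.cos(q)],[-98,0,99]])
obs=np.array([[360/6+284.6,252/6+174.6],[228/6+284.6,347/6+174.6]])
f=lambda p:np.r_[(proj(c,boxpts(*p))-obs).ravel(),(proj(s,boxpts(*p)[:1])-[[272,223]]).ravel()*.5,(p[2]-yaw)*20]
r=least_squares(f,[500,-60,yaw,.4]);print("box",r.x,r.fun.round(2),boxpts(*r.x)[0])
```

```text
pin [ 459.18414533 -165.41028532  130.        ] piv [ 459.60404172 -214.64825152   99.        ] 49.239756578621105
front edge [ 484.38548501 -113.59891178   75.        ] [ 481.43751131 -315.24229889   75.        ] foot [ 447.95611145 -104.88667301    4.        ] [ 443.55567284 -324.12899188    4.        ]
station corners [array([674.1, 291.4,  12. ]), array([691.1, 207.2,  12. ]), array([531.8, 169.8,  12. ]), array([510.1, 252.4,  12. ])]
station [6.01778861e+02 2.30221823e+02 2.31144663e-01] [ 0.1  2.1  3.8 -1.3 -2.5 -2.9 -1.4  2.2]
[[543.37457305 216.47630909 135.        ]
 [533.64052505 214.18539015  94.        ]
 [650.44910103 241.67641739  85.        ]] [[201.72274044 209.57946711]
 [203.8997677  212.99365145]
 [196.99854612 181.6016718 ]] [[212.54677585 157.648214  ]
 [210.64705603 168.2754663 ]
 [236.88015927 162.03243209]]
130 [540.67191994 216.4047252  130.        ] [446.85105083   9.10985295 130.        ]
135 [540.34462584 215.70930404 135.        ] [444.25056487   0.87992882 135.        ]
140 [540.01733174 215.01388288 140.        ] [441.65007892  -7.34999531 140.        ]
yaw box -0.014618697615552192 -0.020068424160422392
box [ 5.57714759e+02 -2.18747954e+02 -2.82349290e-02  5.72117090e-01] [ 0.44 -1.83  0.37 -0.04 -3.18  0.2  -0.27] [ 519.08033821 -282.68274189  164.82965665]
```

```bash
cat >> h.py <<'E'
def Rt(): return R.from_euler("xyz",manip.read_state()["eef_rot"]).as_matrix()
def go(p,jaw=None):
    "shift in tool axes (mm) to world p with present axes; rotation vector (deg) to tool down with jaw along angle jaw"
    s=manip.read_state();r=Rt();print("shift",(r.T@(np.array(p)-s["eef_pos"])).round(1))
    if jaw is not None:
        z=np.array([np.cos(jaw),np.sin(jaw),0]);x=np.array([0,0,-1.]);T=np.c_[x,np.cross(z,x),z]
        print("rot",np.degrees(R.from_matrix(r.T@T).as_rotvec()).round(1))
E
python3 - <<'E'
from h import *
print(Rt().round(3))
go([519,-283,260],-np.pi/2-.018);go([519,-283,260],np.pi/2-.018)
E
```

```text
[[-0.     0.907  0.42 ]
 [ 0.     0.42  -0.907]
 [-1.    -0.    -0.   ]]
shift [-54.6 352.  -75. ]
rot [25.9 -0.   0. ]
shift [-54.6 352.  -75. ]
rot [-154.1   -0.    -0. ]
```

Emit:
step_arm:
  commands: [-0.055,0,0,0,0,0,0.09,0,0.06,-0.0125,0,0,0,0.06,0,0.06,-0.0125,0,0,0,0.03,0,0.06,-0.0125,0,0,0,0,0,0.06,-0.0125,0,0,0,0]
  squeeze: 10

```text
clock: 1.48
eef_pos: [429.3, -351.4, 260.6]
eef_rot: [0.46, 1.57, -0.677]
wrist_force: [0.6, -0.6, -0.2]
finger_gap: 53.2
```

Emit:
step_arm:
  commands: [0,0,0,10,0,0,0,0,0,0,10,0,0,0,0,0,0,6,0,0,0,0,0,0,0,0,0,0,0,0,0,0,0,0,0]

```text
clock: 2.1
eef_pos: [427.9, -352.8, 260.4]
eef_rot: [-1.998, 1.571, 2.697]
wrist_force: [0.0, 0.2, 0.3]
finger_gap: 3.7
```

Run:
```python
from h import *
s=manip.read_state();b=manip.camera("wrist");print(s["eef_pos"],s["finger_gap"],s["clock"]);print(Rt().round(3))
c=cam("wrist",s);print(c[1],manip.camera_model("wrist"))
for t in["lid_pad","latch_pin","turnbutton","test_box"]:
    print(t,[(np.round(d["centre"]),round(d["score"],2)) for d in manip.find_in(t,"wrist")][:3])
print(proj(c,[[519,-283,165],[459.2,-165.4,130],[459.6,-214.6,99]]))
go([519,-283,260],-np.pi/2-.018)
cv2.imwrite("pics/w1.png",b[...,::-1])
```

```text
[ 427.8919756  -352.82229447  260.43994939] 3.7123671751631817 2.1
[[ 0.     1.    -0.018]
 [-0.    -0.018 -1.   ]
 [-1.     0.     0.   ]]
[ 502.13708658 -354.58105708  439.24936054] {'intrinsics': array([[294.8806421 ,   0.        , 255.58688579],
       [  0.        , 294.8806421 , 189.72924885],
       [  0.        ,   0.        ,   1.        ]]), 'tool_from_camera': array([[ 1.19447198e-05,  2.53528707e-01, -9.67327863e-01,
        -1.78810384e+02],
       [-2.16093106e-04,  9.67327841e-01,  2.53528699e-01,
         7.42622260e+01],
       [ 9.99999977e-01,  2.06004553e-04,  6.63402658e-05,
         4.51432817e-01],
       [ 0.00000000e+00,  0.00000000e+00,  0.00000000e+00,
         1.00000000e+00]])}
lid_pad [(array([ 61., 110.]), 0.9)]
latch_pin [(array([154., 118.]), 0.81), (array([ 63., 323.]), 0.7)]
turnbutton [(array([156., 117.]), 0.73)]
test_box [(array([ 74., 126.]), 0.78)]
[[174.49789108  94.25922203]
 [ 76.90459082 157.83798923]
 [135.05798458 152.74143567]]
shift [  0.5  89.7 -71.6]
rot [-0.1  0.  -0. ]
```

View pics/w1.png

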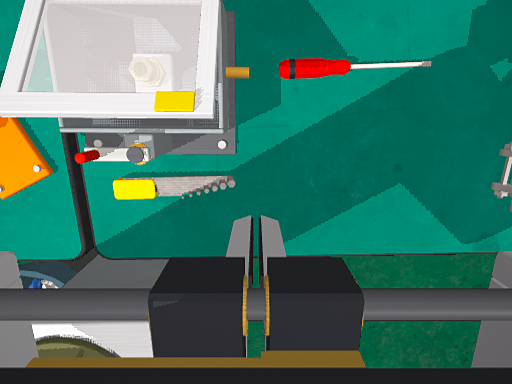

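The wrist view puts the pin top at about (78,158), the pivot at (135,153) and the pad at (174,101). The pin and pivot match my estimates, so I'll refit the lid angle.

Run:
```python
from h import *
s=manip.read_state();c=cam("wrist",s);t=cam("top")
for q in np.arange(.3,.62,.04):
    P=frame(557.6,-216.4,-.018,[[78-143*np.cos(q)+10*np.sin(q),-65,79+143*np.sin(q)+10*np.cos(q)]])
    print(round(q,2),P.round(0),proj(c,P).round(0),proj(t,P).round(1))
q=np.arange(.5,-.01,-.1)
```

```text
0.3 [[ 501. -280.  131.]] [[182. 115.]] [[342.4 220.5]]
0.34 [[ 503. -280.  136.]] [[181. 113.]] [[342.7 219.8]]
0.38 [[ 505. -280.  141.]] [[179. 111.]] [[343.  219.1]]
0.42 [[ 508. -281.  146.]] [[178. 108.]] [[343.3 218.2]]
0.46 [[ 511. -281.  151.]] [[176. 105.]] [[343.6 217.4]]
0.5 [[ 514. -281.  156.]] [[175. 101.]] [[343.9 216.5]]
0.54 [[ 517. -281.  161.]] [[173.  97.]] [[344.2 215.5]]
0.58 [[ 520. -281.  166.]] [[171.  93.]] [[344.5 214.4]]
```

Both cameras agree on a lid angle of about 0.5, with the pad at (514,-281,156). I'll move over it and push down along the arc.

Emit:
step_arm:
  commands: [0,0.042,-0.036,0,0,0,0,0,0.042,-0.036,0,0,0,0,0.04,0,0,0,0,0,0,0.045,0,0,0,0,0,0,0,0,0,0,0,0,0]

```text
clock: 2.98
eef_pos: [512.2, -281.7, 172.8]
eef_rot: [-2.117, 1.565, 2.576]
wrist_force: [1.0, -0.2, 0.6]
finger_gap: 0.6
```

Emit:
step_arm:
  commands: [0.01,-0.002,0,0,0,0,0,0.01,-0.004,0,0,0,0,0,0.012,-0.004,0,0,0,0,0,0.012,-0.004,0,0,0,0,0,0,0,0,0,0,0,0]

```text
clock: 3.6
eef_pos: [498.7, -282.0, 130.4]
eef_rot: [-2.174, 1.569, 2.518]
wrist_force: [-0.0, 0.2, 0.3]
finger_gap: 0.6
```

Emit:
step_arm:
  commands: [0.01,-0.002,0,0,0,0,0,0.01,-0.002,0,0,0,0,0]

```text
clock: 3.85
eef_pos: [495.3, -282.2, 110.9]
eef_rot: [0.813, 1.571, -0.777]
wrist_force: [-0.5, -0.2, 1.1]
finger_gap: 1.0
```

Run:
```python
from h import *
s=manip.read_state();b=manip.camera("wrist");print(s["eef_pos"],s["wrist_force"])
t=manip.camera("top")
f=lambda i,s:cv2.resize(i[...,::-1],None,fx=s,fy=s,interpolation=cv2.INTER_CUBIC)
o=np.zeros((400,800,3),np.uint8);o[:384,:400]=b[:,60:460,::-1];o[:,400:]=f(t[160:260,280:380],4)
cv2.imwrite("pics/w2.png",o)
```

```text
[ 495.30098696 -282.16660477  110.90490804] [-0.5092636  -0.15868755  1.06563965]
```

View pics/w2.png

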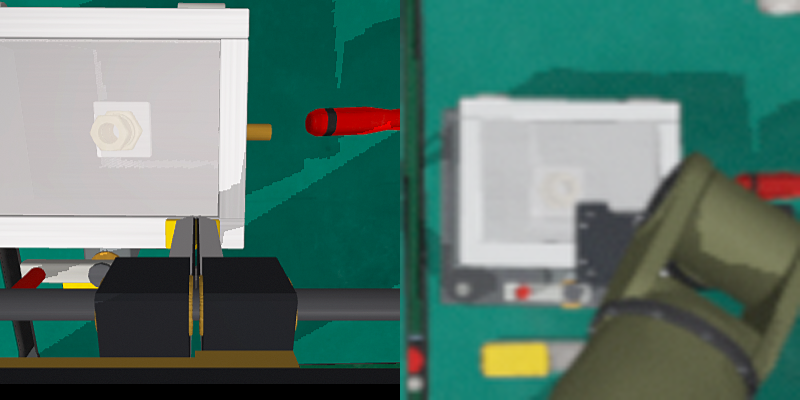

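The lid is following: the fingertips are on the yellow pad at wrist crop (190,235). I'll keep pressing until it stops.

Emit:
step_arm:
  commands: [0.01,-0.001,0,0,0,0,0,0.008,-0.001,0,0,0,0,0,0.004,0,0,0,0,0,0,0.002,0,0,0,0,0,0]

```text
clock: 4.45
eef_pos: [493.3, -282.1, 88.8]
eef_rot: [-0.74, 1.571, -2.33]
wrist_force: [-12.5, 8.1, 31.6]
finger_gap: 0.5
```

Stopped at z=88.8 (89 expected), so the lid is shut. I'll retract, turn −45° and move towards the pin.

Emit:
step_arm:
  commands: [-0.05,0,0,0,0,0,0.01,-0.06,0,0,0,0,0,0.05,0,-0.047,-0.05,-10,0,0,0.05,0,0,0,-10,0,0,0.05,0,0,0,-10,0,0,0.05]

```text
clock: 5.08
eef_pos: [451.2, -235.3, 197.7]
eef_rot: [0.601, 1.57, -0.46]
wrist_force: [0.7, 0.1, 0.1]
finger_gap: 46.8
```

Emit:
step_arm:
  commands: [0,0,0,-10,0,0,0.05,0,0,0,-5,0,0,0.05,0,0,0,0,0,0,0.05]

```text
clock: 5.45
eef_pos: [451.5, -235.7, 197.4]
eef_rot: [2.848, 1.571, 2.042]
wrist_force: [-0.1, -0.0, -0.1]
finger_gap: 49.7
```

Run:
```python
from h import *
s=manip.read_state();b=manip.camera("wrist");print(s["eef_pos"],s["joints"].round(2),s["clock"],s["finger_gap"],s["wrist_force"]);print(Rt().round(3))
c=cam("wrist",s)
for t in["latch_pin","turnbutton","lid_pad"]:
    print(t,[(np.round(d["centre"]),round(d["score"],2)) for d in manip.find_in(t,"wrist")][:3])
print(proj(c,[[459.2,-165.4,130],[459.2,-165.4,99],[459.6,-214.6,99],[493.6,-281.5,89]]))
go([459.2,-165.4,150])
cv2.imwrite("pics/w3.png",b[...,::-1])
```

```text
[ 451.45761108 -235.66504611  197.36417516] [-0.55  0.22  1.65  0.    1.28  0.25] 5.45 49.72961303322412 [-0.12038123 -0.0378155  -0.12034787]
[[-0.     0.722  0.691]
 [ 0.     0.691 -0.722]
 [-1.    -0.    -0.   ]]
latch_pin [(array([153., 232.]), 0.6)]
turnbutton [(array([154., 230.]), 0.67)]
lid_pad [(array([ 95., 318.]), 0.8)]
[[199.53194713 136.88286456]
 [205.70966944 134.20820121]
 [244.68969331 170.10169754]
 [316.61375034 189.52666499]]
shift [ 47.4  54.2 -45.4]
```

View pics/w3.png

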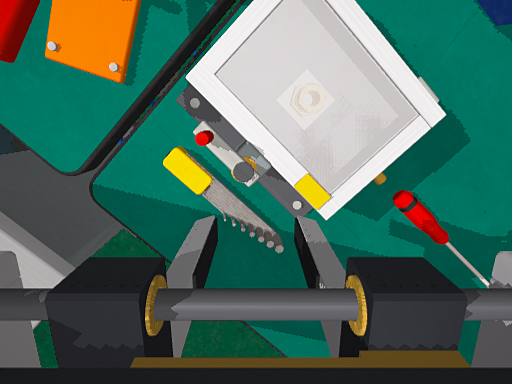

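The pin top is at (203,138), against a prediction of (199.5,137). That puts the pin at about (461,-167) and fits the 47 mm radius.

Emit:
step_arm:
  commands: [0,0.0543,-0.043,0,0,0,0.05,0.04,0,0,0,0,0,0.05,0.051,0,0,0,0,0,0.05,0,0,0,0,0,0,0.05,0,0,0,0,0,0,0.02]
  squeeze: 8

```text
clock: 6.28
eef_pos: [460.7, -174.2, 108.2]
eef_rot: [0.389, 1.569, -0.417]
wrist_force: [1.0, 0.1, 0.4]
finger_gap: 43.4
```

Emit:
step_arm:
  commands: [0,0,0,0,0,0,0,0,0,0,0,0,0,0,0,0,0,0,0,0,0]

```text
clock: 6.65
eef_pos: [459.9, -173.0, 106.9]
eef_rot: [2.344, 1.569, 1.539]
wrist_force: [-1.0, 7.4, -0.1]
finger_gap: 13.6
```

Row 1 was cut short (69 mm is over the limit), so the pin sits off-centre in the pads. I'll re-centre.

Emit:
step_arm:
  commands: [0,0,0,0,0,0,0.03,0,0,0,0,0,0,0.03,0,0.005,-0.003,0,0,0,0.03,0,0,0,0,0,0,0.0,0,0,0,0,0,0,0]

```text
clock: 7.28
eef_pos: [461.5, -168.2, 106.5]
eef_rot: [-0.309, 1.571, -1.115]
wrist_force: [0.4, -3.7, -0.6]
finger_gap: 13.7
```

Emit:
step_arm:
  commands: [0,0,0,0,0,0,0,0,0,0,0,0,0,0]

```text
clock: 7.52
eef_pos: [461.5, -168.3, 106.5]
eef_rot: [0.011, 1.57, -0.794]
wrist_force: [-0.4, -1.5, -0.8]
finger_gap: 11.7
```

Emit:
step_arm:
  commands: [0,0.0057,0.0072,0,0,0,0,0,0.0042,0.0081,0,0,0,0,0,0.0025,0.0088,0,0,0,0,0,0.0008,0.0091,0,0,0,0,0,0,0,0,0,0,0]

```text
clock: 8.15
eef_pos: [494.8, -183.4, 106.4]
eef_rot: [0.584, 1.57, -0.222]
wrist_force: [4.6, 2.0, -0.9]
finger_gap: 11.5
```

Emit:
step_arm:
  commands: [0,-0.001,0.0091,0,0,0,0,0,-0.0027,0.0087,0,0,0,0,0,-0.0044,0.008,0,0,0,0,0,-0.0059,0.007,0,0,0,0,0,0,0,0,0,0,0]

```text
clock: 8.78
eef_pos: [505.6, -215.6, 106.0]
eef_rot: [3.107, 1.566, 2.302]
wrist_force: [-7.8, 13.5, 6.8]
finger_gap: 14.1
```

Emit:
step_arm:
  commands: [0,-0.0014,0.0014,0,0,0,0,0,0,0,0,0,0,0]

```text
clock: 9.02
eef_pos: [505.8, -216.8, 106.1]
eef_rot: [2.926, 1.566, 2.12]
wrist_force: [-4.2, 17.0, 4.3]
finger_gap: 15.8
```

Emit:
step_arm:
  commands: [0,0,0,0,0,0,0.04,0,0,0,0,0,0,0.04,-0.05,0,0,0,0,0,0.04,-0.06,0,0,0,0,0,0.0,0,-0.04,0,0,0,0,0]

```text
clock: 9.65
eef_pos: [479.5, -246.7, 221.1]
eef_rot: [0.235, 1.562, -0.569]
wrist_force: [-0.0, -0.9, -1.8]
finger_gap: 23.5
```

Run:
```python
from h import *
s=manip.read_state();b=manip.camera("wrist");print(s["eef_pos"],s["clock"],s["finger_gap"])
c=cam("wrist",s)
print(proj(c,[[459.6+47,-215.5,130],[459.6,-214.6,99],[493.6,-281.5,89]]))
st=[601.8,230.2,.231];print(frame(*st,[[-60,0,135],[-70,0,94]]))
cv2.imwrite("pics/w4.png",b[...,::-1])
```

```text
[ 479.53445212 -246.72627672  221.05141075] 9.65 23.460546831800173
[[249.81109133 149.4880649 ]
 [218.38621095 177.87767243]
 [285.5876128  195.44507015]]
[[543.39372416 216.46293545 135.        ]
 [533.65934485 214.1734247   94.        ]]
```

View pics/w4.png

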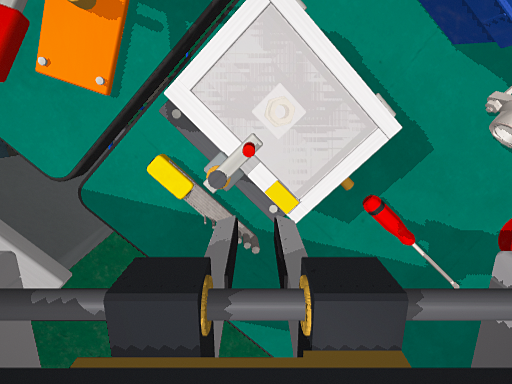

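The pin shows at (249,149), against (250,149) predicted for the stop, and the lid is flat with its pad at (285,196). Both checks pass. Next, the lever.

Emit:
step_arm:
  commands: [-0.06,0,0,0,0,0,0,0,0.0346,-0.0433,0,0,0,0,0,0.0346,-0.0433,0,0,0,0,0,0.0346,-0.0433,0,0,0,0,0,0.0346,-0.0433,0,0,0,0]

```text
clock: 10.32
eef_pos: [457.2, -24.1, 276.6]
eef_rot: [0.239, 1.57, -0.568]
wrist_force: [0.8, -1.2, -0.1]
finger_gap: 0.7
```

Emit:
step_arm:
  commands: [0,0.0346,-0.0433,0,0,0,0,0,0.0346,-0.0433,0,0,0,0,0,0.0346,-0.0433,0,0,0,0,0,0.0346,-0.0433,0,0,0,0,0,0,0,10,0,0,0]

```text
clock: 10.95
eef_pos: [436.9, 198.1, 276.3]
eef_rot: [0.633, 1.571, -0.346]
wrist_force: [-0.1, -0.4, -1.0]
finger_gap: 1.0
```

Emit:
step_arm:
  commands: [0,0,0,10,0,0,0,0,0,0,10,0,0,0,0,0,0,0,0,0,0,0,0,0,0,0,0,0]

```text
clock: 11.45
eef_pos: [437.5, 195.3, 276.5]
eef_rot: [0.955, 1.571, -0.371]
wrist_force: [-0.1, -0.2, -0.5]
finger_gap: 0.5
```

Run:
```python
from h import *
s=manip.read_state();b=manip.camera("wrist");print(s["eef_pos"],s["clock"],s["finger_gap"]);print(Rt().round(3))
c=cam("wrist",s)
for t in["lever_pad","lever_station"]:
    print(t,[(np.round(d["centre"]),round(d["score"],2)) for d in manip.find_in(t,"wrist")][:3])
st=[601.8,230.2,.231];print(proj(c,frame(*st,[[-60,0,135],[85,45,12],[85,-45,12],[-85,-45,12],[-85,45,12]])))
go(frame(*st,[[-60,0,150]])[0],-1.34)
cv2.imwrite("pics/w5.png",b[...,::-1])
```

```text
[437.49176416 195.33923082 276.46777056] 11.45 0.4627656272957524
[[ 0.     0.97   0.242]
 [-0.     0.242 -0.97 ]
 [-1.     0.     0.   ]]
lever_pad [(array([205., 404.]), 0.96), (array([ 69., 260.]), 0.74)]
lever_station [(array([162., 384.]), 0.75), (array([ 56., 257.]), 0.62)]
[[260.06951342  78.33352086]
 [226.08683011 -30.12418451]
 [295.26887037 -28.99429612]
 [289.60267148 106.69413281]
 [227.40138555 105.77920813]]
shift [126.5 107.9   5.2]
rot [ 0.7  0.  -0. ]
```

View pics/w5.png

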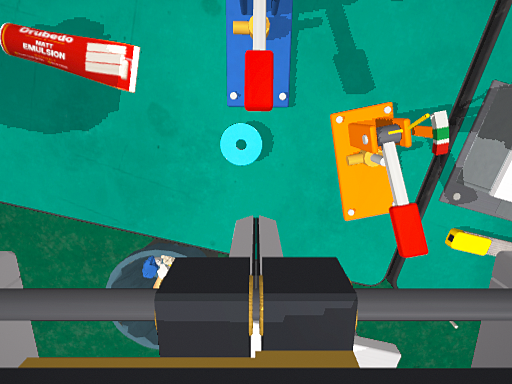

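The grip's top face is centred at about (259,77), against (260,78) predicted. The plate corners also match, and the orange decoy is clear to the right. I'll approach and press.

Emit:
step_arm:
  commands: [0,0.054,0.0025,0,0,0,0,0,0.052,0.0025,0,0,0,0,0.06,0,0,0,0,0,0,0.06,0,0,0,0,0,0,0,0,0,0,0,0,0]

```text
clock: 12.22
eef_pos: [539.6, 215.5, 152.9]
eef_rot: [-1.493, 1.563, -2.821]
wrist_force: [0.7, 0.3, 1.3]
finger_gap: 0.2
```

Emit:
step_arm:
  commands: [0.008,0,0,0,0,0,0,0.01,-0.002,0,0,0,0,0,0.01,-0.002,0,0,0,0,0,0.01,-0.002,0,0,0,0,0,0,0,0,0,0,0,0]

```text
clock: 12.85
eef_pos: [535.5, 214.7, 118.5]
eef_rot: [2.342, 1.571, 1.013]
wrist_force: [-2.3, -0.8, 7.4]
finger_gap: 0.5
```

Emit:
step_arm:
  commands: [0.008,-0.0005,0,0,0,0,0,0.008,-0.0005,0,0,0,0,0,0.005,0,0,0,0,0,0,0.002,0,0,0,0,0,0,0,0,0,0,0,0,0]

```text
clock: 13.48
eef_pos: [534.4, 214.4, 96.1]
eef_rot: [-1.631, 1.57, -2.96]
wrist_force: [-5.0, -1.6, 7.8]
finger_gap: 0.5
```

Run:
```python
from h import *
s=manip.read_state();b=manip.camera("wrist");t=manip.camera("scene");print(s["eef_pos"],s["clock"],s["wrist_force"])
f=lambda i,s:cv2.resize(i[...,::-1],None,fx=s,fy=s,interpolation=cv2.INTER_CUBIC)
o=np.zeros((400,800,3),np.uint8);o[:400,:400]=f(b[0:200,160:360],2);o[:,400:]=f(t[120:200,190:270],5)
cv2.imwrite("pics/w6.png",o)
```

```text
[534.42440144 214.41861302  96.08076988] 13.475 [-5.02872088 -1.55299881  7.80068931]
```

View pics/w6.png

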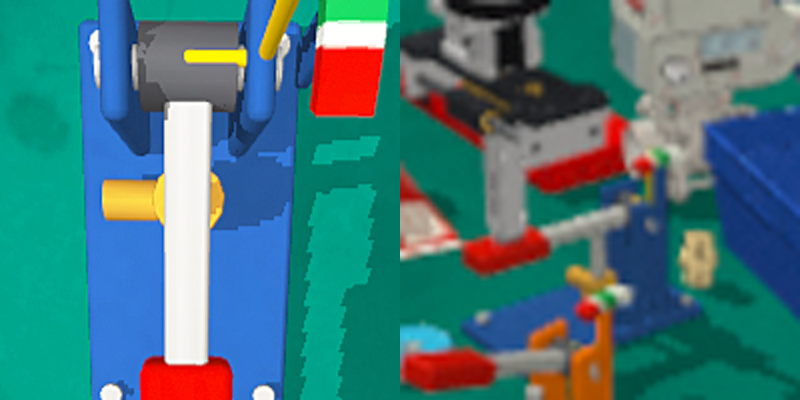

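The lever is level and the pointer upright in the green: z is 96 mm, so the angle is about 0.33. Now I'll hold it.

Emit:
step_arm:
  commands: [0,0,0,0,0,0,0,0,0,0,0,0,0,0,0,0,0,0,0,0,0,0,0,0,0,0,0,0,0,0,0,0,0,0,0]

```text
clock: 14.2
eef_pos: [534.4, 214.4, 96.2]
eef_rot: [-1.66, 1.571, -2.989]
wrist_force: [-5.8, -1.6, 6.6]
finger_gap: 1.1
```

Emit:
step_arm:
  commands: [0,0,0,0,0,0,0,0,0,0,0,0,0,0,0,0,0,0,0,0,0,0,0,0,0,0,0,0,0,0,0,0,0,0,0]

```text
clock: 14.82
eef_pos: [534.4, 214.4, 96.2]
eef_rot: [-1.539, 1.571, -2.868]
wrist_force: [-5.6, -1.4, 6.4]
finger_gap: 0.3
```

Emit:
step_arm:
  commands: [0,0,0,0,0,0,0,0,0,0,0,0,0,0,0,0,0,0,0,0,0,0,0,0,0,0,0,0,0,0,0,0,0,0,0]

```text
clock: 15.45
eef_pos: [534.4, 214.4, 96.3]
eef_rot: [-1.648, 1.571, -2.977]
wrist_force: [-5.5, -2.0, 8.3]
finger_gap: 0.5
```

Emit:
step_arm:
  commands: [0,0,0,0,0,0,0,0,0,0,0,0,0,0,0,0,0,0,0,0,0,0,0,0,0,0,0,0,0,0,0,0,0,0,0]

```text
clock: 16.08
eef_pos: [534.4, 214.4, 96.3]
eef_rot: [-1.649, 1.571, -2.977]
wrist_force: [-5.2, -1.3, 7.7]
finger_gap: 0.2
```

Emit:
step_arm:
  commands: [0,0,0,0,0,0,0,0,0,0,0,0,0,0,0,0,0,0,0,0,0,0,0,0,0,0,0,0,0,0,0,0,0,0,0]

```text
clock: 16.7
eef_pos: [534.4, 214.4, 96.3]
eef_rot: [-1.58, 1.571, -2.909]
wrist_force: [-6.0, -1.3, 7.7]
finger_gap: 0.6
```

Emit:
step_arm:
  commands: [0,0,0,0,0,0,0,0,0,0,0,0,0,0,0,0,0,0,0,0,0,0,0,0,0,0,0,0,0,0,0,0,0,0,0]

```text
clock: 17.32
eef_pos: [534.4, 214.4, 96.2]
eef_rot: [-1.607, 1.57, -2.936]
wrist_force: [-5.7, -1.9, 7.3]
finger_gap: 0.1
```

Emit:
step_arm:
  commands: [0,0,0,0,0,0,0,0,0,0,0,0,0,0,0,0,0,0,0,0,0,0,0,0,0,0,0,0,0,0,0,0,0,0,0]

```text
clock: 17.95
eef_pos: [534.4, 214.4, 96.2]
eef_rot: [-1.584, 1.571, -2.913]
wrist_force: [-5.2, -1.6, 6.8]
finger_gap: 0.4
```

Run:
```python
from h import *
s=manip.read_state();print(s["eef_pos"],s["clock"],s["wrist_force"])
t=manip.camera("top");w=manip.camera("wrist")
f=lambda i,s:cv2.resize(i[...,::-1],None,fx=s,fy=s,interpolation=cv2.INTER_CUBIC)
o=np.zeros((400,800,3),np.uint8);o[:,:400]=f(t[160:260,280:380],4);o[:,400:]=f(w[0:100,260:360],4)
cv2.imwrite("pics/w7.png",o)
```

```text
[534.4475399  214.40374889  96.23999531] 17.95 [-5.23651259 -1.61536394  6.77782545]
```

View pics/w7.png

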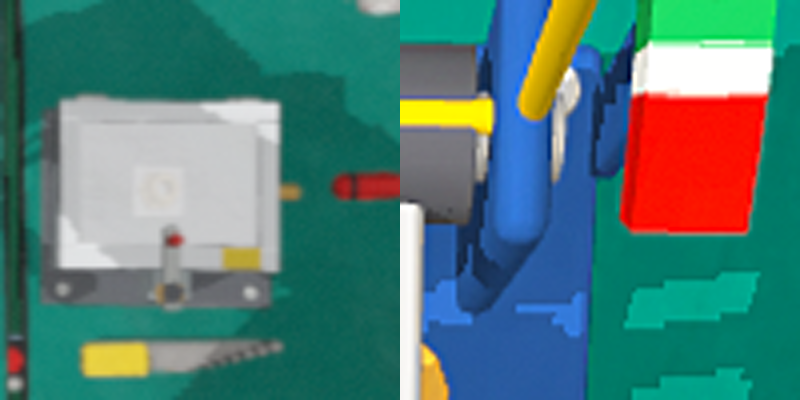

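The top view shows the lid shut with the turnbutton across it, its pin at crop (175,240). The lever has been steady at z=96.2 for 4.5 s, so I'm handing in.

```bash
python3 -c "
from cell import manip
print(manip.sign_off())"
```

```text
the job is handed in; nothing more can be done
None
```

The leak test is set up as asked, and I handed the job in at about 18 s with the arm still holding the lever down; sign-off gave no verdict.

- **Lid:** I pushed it down until it stopped at z = 88.8 mm (89 expected), with about 32 N upward (about 35 N in all) on the fingertips at the stop. It is shut in the later pictures.
- **Turnbutton:** I pinched the red pin and swung it until it met its stop, pressing with about 17 N. In the wrist picture the pin was within 1 pixel of where the full 1.57 rad puts it. My first pinch was off-centre because a move row was cut short, so I re-centred and pinched again before swinging.
- **Lever:** I pressed the red grip of the blue station to z = 96.2 mm, which is about 0.33 rad (green is 0.25 to 0.45). It stayed within about 0.2 mm for 4.5 s, with 6 to 8 N of upward force.

**Weaker check:** I judged "in the green" mainly from the grip's height. In the scene camera the pointer looked upright, but the last wrist picture showed only part of it and the scale.

I touched no tools, loose parts or the orange station.

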